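# Finish a firebrick wall on the brazing hearth in running bond

### The job

Finish the little firebrick wall on the brazing hearth in dry running bond: lay a full brick beside the half brick already bedded in the second course, then lay a third course of the other full brick and the loose half brick, so that it repeats the bottom course and every joint falls over the middle of a full brick. Keep ends and faces flush with the bottom course, with joints of no more than a few millimetres, set the brittle bricks down gently and let go, and leave the crucible, stone, tools and bottle where they are.

Things in the scene. Friction and masses are not known exactly. Their poses are not given: they have to be found in the camera images.
- hearth: Fixed dark steel tray, 270 x 150 mm, rim 18 mm high, floor 8 mm thick, turned on the bench, its long side roughly left-right. Origin under its centre at bench level; x along the wall, z up. The wall stands on the x axis (y = 0): 50 mm thick, x = -90.5 to +90.5 mm, courses 40 mm high, joints 3 mm. Bedded bottom course, z = 8 to 48: full brick centred at x = -30.5, half brick at +61.5.
- starter (a point): Centre of the top of the bedded (fixed) half brick of the second course, at x = -61.5, z = 88 mm in the hearth's frame (same axes). Beside it, z = 48 to 88, the empty place for a full brick is centred at x = +30.5 mm. The third course (z = 88 to 128) repeats the bottom one: full brick at x = -30.5, half brick at x = +61.5, both on y = 0.
- full_a: Full cream firebrick, 120 x 50 x 40 mm (its own x, y, z), about 180 g, loose, lying flat on the bench. Origin at the centre of its underside. Interchangeable with full_b.
- full_b: Full cream firebrick, 120 x 50 x 40 mm (its own x, y, z), about 180 g, loose, lying flat on the bench. Origin at the centre of its underside. Interchangeable with full_a.
- half: Half cream firebrick, 58 x 50 x 40 mm (its own x, y, z), about 90 g, loose, lying flat on the bench. Origin at the centre of its underside.
- stone: Bystander: dark grey rubbing stone 100 x 45 x 25 mm lying among the loose bricks. Origin at the centre of its underside.
- crucible: Bystander: small terracotta-coloured cup, 42 mm wide, 34 mm high, loose on the tray floor in the corner beyond the +x end of the wall. Origin at the centre of its underside.
- brush: Bystander: hand brush lying on the bench beyond the bricks. Origin under its middle.
- hammer: Bystander: hammer lying on the bench to the left. Origin under its middle.
- oil: Bystander: blue bottle with a red cap, 60 mm wide, 150 mm high, at the back left. Origin at the centre of its underside.
Mind the look-alikes: they are no part of the job. What is shaped like the full_b but orange or turquoise is not meant. What is shaped like the full_a but purple is not meant.

How it is judged:
By the outcome, as a careful person would: the job done as asked, in the order asked, and still so for the second after the job is handed in, with the robot touching nothing.
It also fails if it takes over 70 s, if anything falls off the work surface, if the arm or the gripper's body presses on something with over 40 N, if the wrist force passes 120 N, or if a joint passes its speed limit or range.

### The arm

A 6-joint arm with a two-finger parallel gripper is mounted at the origin on the work surface. World frame = base frame: x ahead of the robot, y to its left, z up, the work surface at z = 0. Lengths are in m, angles in degrees, forces in N, time in s.
With the tool pointing down it reaches from about 0.25 to 0.725 m from the base axis. Payload 9.7 kg.
Tool frame: the origin (TCP) lies midway between the tips of the shut fingers; the grasp point (between the pads) lies 19 mm behind it (bot.pinch_z is the distance from the TCP to the grasp point, in m); z points along the fingers, y is the line along which they close (so a half turn about z gives the same grasp; the last joint's range is limited). The gripper opens to 85 mm and grips with 20 to 120 N. Pads are 22 mm wide; open, the fingers measure 114 mm over their backs; the gripper's body (76 mm by 85 mm) begins 54 mm behind the grasp point. The pads swing forward as they close: fully open they stand 13 mm farther back than shut.
Start: joints at [64.114, 4.979, 10.078, 95.1, 0, 90], TCP at [0.24, 0.495, 0.211] pointing down, gripper open.
Joint ranges: [-179.16, 179.16], [-48.56, 103.87], [-65.8, 70.77], [-126.05, 130.52], [-82.76, 87.17], [-180, 180]. Speed limits (degrees/s): [127.2, 127.2, 147.25, 180, 180, 180].

### API

Orientations are given as [roll, pitch, yaw] about the fixed x, y, z axes, in that order (R = Rz(yaw) Ry(pitch) Rx(roll)).
In Python, from workcell import sensors, camera, ticket, bot gives the robot as it stands.
- The arm moves only by the shell command python3 -m handwheel 'ROWS' [FORCE]. ROWS is a JSON object of lists of equal length, an entry for each row: "gripper": the opening, from -1 (shut) to 1 (fully open); "slide": the shift along the tool's x, y, z in mm, a list of three; "yaw": the turn about the tool's z in rad. A call has 1 to 8 rows; each row shifts and turns the commanded pose from where the row before left it, along the tool's axes as they then stand; what a row does not reach is not made up. A row lasts 1/12 s, in which the tool goes at most 41.7 mm and 7.16 degrees, less where a joint would pass 70% of its speed; a pose out of reach is approached as far as the arm can. A call is refused whole if a number of a shift passes 41.7 or a number of a turn 0.125, either way. A call with a gripper value outside its range is refused whole. The fingers move at their own pace and stop on an object; FORCE is the grip in N (left out, the last holds). Time passes only in rows, so rows that do not move let the fingers close. It gives the time, the measured TCP pose, the force, the opening and the grip force at its end, in the units of the state.
- sensors.get_obs(): the state, without advancing time (a new reading comes with each control period).
- camera(name): name is "scene" or "top" or "wrist"; returns a dict with "img" (420x560x3 uint8, red, green, blue), "fx", "fy", "cx", "cy" (pixels), "R" (3x3) and "t" (3): a world point X has camera coordinates R X + t. Camera axes: x right, y down, z forward; pixel columns grow to the right and rows downward; lengths in m; the calibration is good to about 2 mm. The wrist camera is an equidistant fisheye: a pixel r from the principal point sees the ray r / f radians off the axis. A picture is of the moment at which its call begins. There is no depth.
- ticket.job_done(): hands the job in; it is judged then, once.
The state is a dict: "time": time; "q": joint angles; "qd": joint speeds; "joint_efforts": joint torques, N m; "ee_pos": TCP position; "tcp_rot": TCP orientation; "wrist_force": force on the tool from outside, world axes, zero at the start; "torque": the same for the moment, N m; "opening": finger opening in m; "grasp_force": force on a finger pad.
Only numpy, scipy, OpenCV 4.12 (cv2) and the standard library are available. Lean on these libraries where they do the work, as an engineer would, in place of code of your own. Each camera call takes 0.05 s, during which the arm holds its last target. There are 200 camera calls.

## Working session

There is one attempt and no reset: what is moved stays moved. The work goes in short steps, Python scripts to look and compute and a shell command to move; the robot and the scene stay as the last step left them, time stands still between calls to the robot, and variables do not carry over. Pictures are saved under pics/ and viewed, at most 12 in all, crops included, and the job is handed in when it is done.

```bash
mkdir -p pics; ls; python3 - <<'E'
from workcell import sensors,camera,bot
import cv2,numpy as np
o=sensors.get_obs();print({k:np.round(v,3).tolist() for k,v in o.items()},bot.pinch_z)
ims=[]
for n in("top","scene"):
    c=camera(n);print(n,c["fx"],c["fy"],c["cx"],c["cy"],np.round(c["R"],4).tolist(),np.round(c["t"],4).tolist())
    np.savez(f"{n}0.npz",**c)
    cv2.imwrite(f"pics/{n}0.png",c["img"][:,:,::-1])
E
```

```text
pics
{'time': 0.0, 'q': [64.114, 5.01, 10.037, 95.099, -0.001, 89.999], 'qd': [0.128, -0.026, 0.042, -0.129, -0.042, 0.049], 'joint_efforts': [0.003, -52.039, 46.48, 0.016, 0.0, 0.0], 'ee_pos': [0.24, 0.495, 0.211], 'tcp_rot': [-179.928, 0.001, 154.115], 'wrist_force': [0.189, -0.615, -0.145], 'torque': [0.018, 0.007, 0.036], 'grasp_force': 0.0, 'opening': 0.085} 0.0187
top 463.16968815339936 463.16968815339936 277.7630758365672 204.46352574806906 [[-0.0176, -0.9998, -0.0065], [-0.9974, 0.018, -0.0693], [0.0694, 0.0053, -0.9976]] [0.0545, 0.5463, 1.4768]
scene 403.6319111909552 403.6319111909552 274.53465048215 207.99908425632532 [[0.015, 0.9998, -0.009], [0.6573, -0.0166, -0.7534], [-0.7534, 0.0054, -0.6575]] [-0.0526, -0.2919, 1.5042]
```

View pics/top0.png

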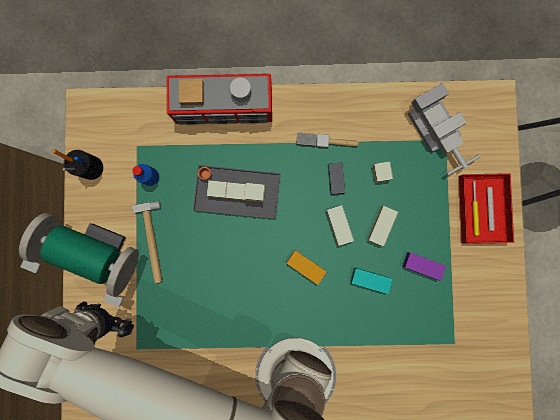

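View pics/scene0.png

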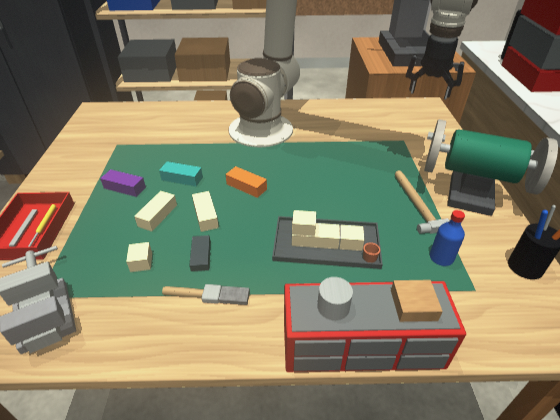

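The top view shows the two full cream bricks at (340,225) and (383,226), the half at (383,172), the stone at (337,178), the wall at (236,190) and the crucible at (205,173). The scene view shows the raised starter at the −y end, at (304,217), so hearth +x points to about world +y.

```bash
cat > h.py <<'E'
import numpy as np,cv2
from scipy.spatial.transform import Rotation as Ro
def rays(c,uv,fish):
    uv=np.atleast_2d(np.asarray(uv,float)); a=(uv-[c["cx"],c["cy"]])/[c["fx"],c["fy"]]
    if fish:
        th=np.linalg.norm(a,axis=1,keepdims=True)+1e-9
        d=np.c_[a/th*np.sin(th),np.cos(th)]
    else: d=np.c_[a,np.ones(len(a))]
    return d@c["R"]          # world directions
def ground(c,uv,z,fish=False):
    C=-c["R"].T@c["t"]; d=rays(c,uv,fish)
    return (C+d*((z-C[2])/d[:,2])[:,None])[:,:2]
def project(c,X,fish=False):
    p=np.atleast_2d(X)@c["R"].T+c["t"]
    if fish:
        r=np.linalg.norm(p[:,:2],axis=1,keepdims=True)+1e-9
        a=p[:,:2]/r*np.arctan2(r,p[:,2:])
    else: a=p[:,:2]/p[:,2:]
    return a*[c["fx"],c["fy"]]+[c["cx"],c["cy"]]
def cream(img,v=150):
    h=cv2.cvtColor(img,cv2.COLOR_RGB2HSV)
    return cv2.inRange(h,(18,15,v),(40,90,255))
def tops(c,z,fish=False,v=150,amin=150):
    """rectangles (cx,cy,long,short,angle deg of long side) in world mm of cream blobs seen on plane z"""
    cs,_=cv2.findContours(cream(c["img"],v),cv2.RETR_EXTERNAL,cv2.CHAIN_APPROX_NONE)
    out=[]
    for k in cs:
        if cv2.contourArea(k)<amin: continue
        g=ground(c,k[:,0],z,fish)*1000
        (x,y),(w,h),a=cv2.minAreaRect(g.astype(np.float32))
        if h>w: w,h,a=h,w,a+90
        out.append((round(x,1),round(y,1),round(w,1),round(h,1),round((a+90)%180-90,1),k[:,0].mean(0).round().tolist()))
    return out
def go(x,y,z,yaw):
    """tool-frame slide (mm) and yaw (rad) from the measured pose to TCP x,y,z (mm), world yaw (mod 180)"""
    from workcell import sensors
    o=sensors.get_obs(); R=Ro.from_euler("xyz",o["tcp_rot"],degrees=True).as_matrix()
    d=R.T@(np.array([x,y,z])-np.array(o["ee_pos"])*1000)
    t=-((yaw-o["tcp_rot"][2]+90)%180-90)
    print("slide",d.round(1),"yaw rad",np.radians(t).round(3),"t",round(o["time"],2),"pos",(np.array(o["ee_pos"])*1000).round(1),np.round(o["tcp_rot"],2))
E
python3 - <<'E'
from h import *
c=dict(np.load("top0.npz"))
for v in(150,185):
  for r in tops(c,.04,v=v,amin=80):print(v,r)
h=cv2.cvtColor(c["img"],cv2.COLOR_RGB2HSV)
for p in[(340,225),(383,226),(383,172),(236,190),(258,192),(205,200),(337,178),(205,174)]:print(p,h[p[1],p[0]],ground(c,[p],.04).round(3))
E
```

```text
150 (20.1, -39.2, 127.2, 34.4, 63.6, [308.0, 372.0])
150 (45.7, -13.1, 239.2, 159.1, 75.4, [301.0, 363.0])
150 (-37.7, 579.6, 747.5, 199.5, 68.1, [88.0, 383.0])
150 (294.9, -802.4, 64.9, 63.7, 69.8, [548.0, 278.0])
150 (353.9, 563.1, 97.7, 33.7, -25.7, [116.0, 269.0])
150 (469.0, 840.1, 92.4, 27.4, -27.8, [28.0, 234.0])
150 (472.6, -287.6, 119.3, 49.2, -24.4, [382.0, 226.0])
150 (476.5, -151.2, 118.7, 49.2, 16.9, [341.0, 225.0])
150 (593.8, 180.4, 179.2, 52.9, 85.5, [236.0, 190.0])
150 (646.7, -293.7, 56.5, 49.5, 8.5, [383.0, 171.0])
150 (971.3, -81.4, 182.1, 56.1, -89.4, [317.0, 70.0])
150 (984.2, -275.7, 84.4, 33.2, 88.8, [374.0, 66.0])
185 (58.5, -42.4, 228.2, 104.0, 47.3, [310.0, 360.0])
185 (122.6, 796.2, 181.9, 37.6, 67.2, [41.0, 344.0])
185 (472.9, -288.0, 118.4, 48.1, -24.5, [383.0, 225.0])
185 (477.3, -151.0, 117.0, 47.3, 17.0, [340.0, 225.0])
185 (592.0, 148.9, 115.4, 49.5, 86.8, [245.0, 191.0])
185 (600.5, 241.2, 55.4, 47.9, 83.8, [216.0, 188.0])
185 (646.6, -293.3, 55.4, 48.1, 8.5, [383.0, 171.0])
(340, 225) [ 33  25 187] [[ 0.477 -0.152]]
(383, 226) [ 34  30 188] [[ 0.471 -0.288]]
(383, 172) [ 37  31 190] [[ 0.644 -0.293]]
(236, 190) [ 35  30 188] [[0.594 0.177]]
(258, 192) [ 36  28 190] [[0.587 0.107]]
(205, 200) [10  8 91] [[0.564 0.276]]
(337, 178) [100   8 101] [[ 0.627 -0.146]]
(205, 174) [  9 158 184] [[0.648 0.276]]
```

```bash
python3 -m handwheel '{"gripper":[1,1,1,1,1,1,1,1],"slide":[[0,0,-11],[0,0,-11],[0,0,-11],[0,0,-11],[0,0,-11],[0,0,-11],[0,0,-11],[0,0,-11]],"yaw":[0.12,0.12,0.12,0.12,0.12,0.12,0.12,0.12]}' 40
python3 -m handwheel '{"gripper":[1,1,1,1,1,1,1,1],"slide":[[0,0,0],[0,0,0],[-24,31.5,0],[-24,31.5,0],[-24,31.5,0],[-24,31.5,0],[-24,31.5,0],[-24,31.5,0]],"yaw":[0.12,0.115,0,0,0,0,0,0]}'
python3 -m handwheel '{"gripper":[1,1,1,1,1,1,1],"slide":[[-24,31.5,0],[-24,31.5,0],[-24,31.5,0],[-24,31.5,0],[-24,31.5,0],[-24,31.5,0],[0,0,0]],"yaw":[0,0,0,0,0,0,0]}'
python3 - <<'E'
from h import *
from workcell import camera,sensors
go(594,180,300,85.5)
c=camera("wrist");np.savez("w1.npz",**c)
print(c["fx"],c["cx"],c["cy"],"C",-c["R"].T@c["t"]);print(c["R"].round(3))
cv2.imwrite("pics/w1.png",c["img"][:,:,::-1])
c=camera("top");np.savez("t1.npz",**c)
E
```

```text
time: 0.77
ee_pos: [0.2401, 0.4947, 0.2994]
tcp_rot: [-180.0, 0.0, 98.8]
wrist_force: [-0.8, 0.2, -0.5]
opening: 0.0855
grasp_force: 0.0
time: 1.43
ee_pos: [0.4186, 0.3353, 0.2991]
tcp_rot: [-180.0, 0.0, 85.7]
wrist_force: [-0.6, 0.8, -0.1]
opening: 0.0856
grasp_force: 0.0
time: 2.02
ee_pos: [0.599, 0.1743, 0.2964]
tcp_rot: [-179.9, 0.1, 85.4]
wrist_force: [-0.3, 1.1, -0.8]
opening: 0.0851
grasp_force: 0.0
slide [ 5.3 -5.5 -3.6] yaw rad -0.002 t 2.02 pos [599.  174.3 296.4] [-1.7987e+02  1.4000e-01  8.5370e+01]
325.19226210127806 276.29029752650575 205.20956274602793 C [0.60558261 0.24809386 0.45848668]
[[ 0.997 -0.081 -0.001]
 [-0.077 -0.954  0.291]
 [-0.025 -0.29  -0.957]]
```

View pics/w1.png

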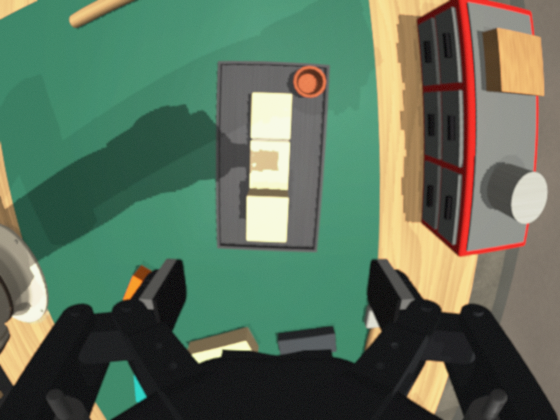

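The wrist image shows the half brick (272,116), the shadowed full brick (270,165), the starter (267,219) and the tray rim corners at about (219,63), (328,67), (315,249) and (218,247). The crucible is at (310,82).

```bash
cat >> h.py <<'E'
def edgefit(g):
    return cv2.minAreaRect(g.astype(np.float32))
E
python3 - <<'E'
from h import *
c=dict(np.load("w1.npz"));im=c["img"]
h=cv2.cvtColor(im,cv2.COLOR_RGB2HSV)
for p in[(272,116),(255,165),(285,165),(267,219),(235,220),(230,100),(243,200),(310,200),(200,140)]:print(p,h[p[1],p[0]])
# tray: grey & cream, i.e. not green, in window
win=np.zeros(im.shape[:2],np.uint8);win[50:260,205:340]=1
m=((((h[...,0]<50)|(h[...,0]>95)|(h[...,1]<70))*win)*255).astype(np.uint8)
k=max(cv2.findContours(m,0,1)[0],key=cv2.contourArea);print(cv2.contourArea(k),cv2.minAreaRect(k))
g=ground(c,k[:,0],.018,True)*1000
print("tray",cv2.minAreaRect(g.astype(np.float32)))
m2=cv2.inRange(h,(15,15,200),(45,110,255))*win
for k in cv2.findContours(m2,0,1)[0]:
    if cv2.contourArea(k)>300:
        for z in(.048,.088):
            print(z,cv2.boundingRect(k),cv2.minAreaRect((ground(c,k[:,0],z,True)*1000).astype(np.float32)))
crop=cv2.resize(im[55:255,205:340],None,fx=3,fy=3,interpolation=cv2.INTER_NEAREST);mm=cv2.resize((m2+m//3)[55:255,205:340],None,fx=3,fy=3,interpolation=0)
cv2.imwrite("pics/c1.png",np.hstack([crop[...,::-1],np.dstack([mm]*3)])[:600,:800])
E
```

```text
(272, 116) [ 32  28 250]
(255, 165) [ 27  48 238]
(285, 165) [ 33  21 250]
(267, 219) [ 32  28 250]
(235, 220) [ 30   2 108]
(230, 100) [ 30   5 104]
(243, 200) [ 0  7 69]
(310, 200) [ 20   7 111]
(200, 140) [ 76 122  86]
20064.5 ((269.3877258300781, 155.5820770263672), (112.02459716796875, 189.03880310058594), 2.4895529747009277)
tray ((590.1829833984375, 179.9562530517578), (269.9385070800781, 150.11972045898438), 83.05684661865234)
0.048 (246, 196, 43, 46) ((580.4382934570312, 105.34735107421875), (64.3818359375, 55.105499267578125), 83.10929870605469)
0.088 (246, 196, 43, 46) ((582.8884887695312, 119.25733947753906), (58.108150482177734, 49.735660552978516), 83.10920715332031)
0.048 (250, 92, 42, 98) ((593.7705688476562, 208.4041748046875), (123.48201751708984, 49.90886688232422), 83.01484680175781)
0.088 (250, 92, 42, 98) ((594.9215698242188, 212.271728515625), (111.44926452636719, 45.045475006103516), 83.01482391357422)
```

View pics/c1.png

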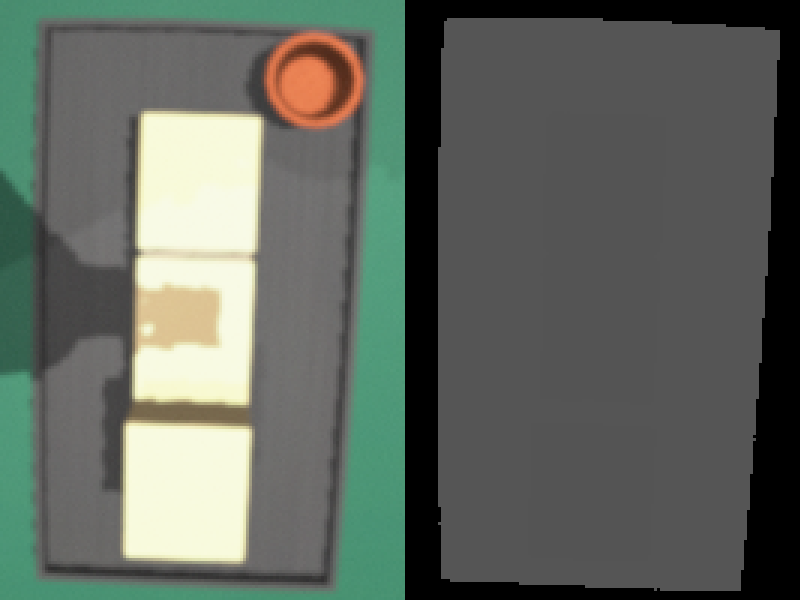

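The sizes match to within a millimetre: tray 269.9×150.1 and starter 58.1×49.7. The hearth is at (590.2, 180.0) mm with yaw 83.1°. Next is brick A.

```bash
python3 -m handwheel '{"gripper":[1,1,1,1,1,1,1,1],"slide":[[-37,-10.6,0],[-37,-10.6,0],[-37,-10.6,0],[-37,-10.6,0],[-37,-10.6,0],[-37,-10.6,0],[-37,-10.6,0],[-37,-10.6,0]],"yaw":[0,0,0,0,0,0,0,0]}' 
python3 -m handwheel '{"gripper":[1,1,1,1,1,1,1,1],"slide":[[-37,-10.6,0],[0,0,6],[0,0,6],[0,0,6],[0,0,6],[0,0,6],[0,0,6],[0,0,6]],"yaw":[0,0.12,0.12,0.12,0.12,0.12,0.12,0.12]}' >/dev/null
python3 -m handwheel '{"gripper":[1,1,1,1],"slide":[[0,0,6],[0,0,6],[0,0,6],[0,0,0]],"yaw":[0.12,0.12,0.11,0]}' 
python3 - <<'E'
from h import *
from workcell import camera,sensors
c=camera("wrist");np.savez("w2.npz",**c)
for v in(150,200):
    for r in tops(c,.04,True,v,300):print(v,r)
cv2.imwrite("pics/w2.png",c["img"][:,:,::-1])
go(477,-151,200,17)
E
```

```text
time: 2.78
ee_pos: [0.4867, -0.1099, 0.2997]
tcp_rot: [179.9, -0.0, 85.8]
wrist_force: [1.3, -0.3, 0.4]
opening: 0.0849
grasp_force: 0.0
time: 3.78
ee_pos: [0.4742, -0.1446, 0.2385]
tcp_rot: [-180.0, 0.0, 17.3]
wrist_force: [0.9, 0.8, -0.5]
opening: 0.0855
grasp_force: 0.0
150 (471.0, -286.1, 120.0, 50.7, -24.5, [386.0, 212.0])
150 (476.0, -149.7, 119.0, 50.4, 16.9, [281.0, 173.0])
150 (644.5, -291.8, 58.4, 50.5, 8.3, [437.0, 81.0])
150 (593.7, 199.7, 158.7, 58.3, 83.4, [58.0, 23.0])
200 (471.2, -286.5, 118.9, 49.6, -24.6, [387.0, 212.0])
200 (476.4, -150.1, 116.6, 49.2, 16.7, [282.0, 179.0])
200 (644.9, -292.2, 57.2, 49.3, 8.2, [438.0, 81.0])
200 (593.7, 199.4, 155.8, 56.5, 83.2, [57.0, 23.0])
slide [ 0.7  6.8 39.1] yaw rad 0.011 t 3.83 pos [ 474.3 -144.7  239.2] [-1.7998e+02  1.0000e-02  1.7650e+01]
```

View pics/w2.png

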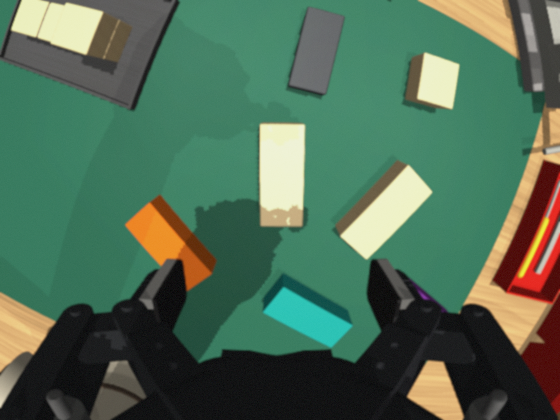

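The brick A top is at (282,175) in the wrist view with measured size 119×50.4, so it is clean. The stone at (316,50) is clear of it. Descending on brick A.

```bash
python3 -m handwheel '{"gripper":[1,1,1,1,1,1,1,1],"slide":[[0,5.5,20],[0,0,38],[0,0,38],[0,0,38],[0,0,38],[0,0,30],[0,0,15],[0,0,10]],"yaw":[0.013,0,0,0,0,0,0,0]}' 
python3 -m handwheel '{"gripper":[1,1],"slide":[[0,0,8],[0,0,0]],"yaw":[0,0]}'; python3 - <<'E'
from h import *
go(476,-149.8,4,16.9)
E
```

```text
time: 4.5
ee_pos: [0.4753, -0.1502, 0.0104]
tcp_rot: [-179.9, 0.1, 17.0]
wrist_force: [0.5, -0.1, 0.0]
opening: 0.0854
grasp_force: 0.0
time: 4.67
ee_pos: [0.4763, -0.1507, 0.0038]
tcp_rot: [-180.0, 0.0, 16.8]
wrist_force: [0.5, 0.5, 0.2]
opening: 0.0854
grasp_force: 0.0
slide [ 0.  -1.  -0.2] yaw rad -0.001 t 4.67 pos [ 476.3 -150.7    3.8] [-1.7998e+02  2.0000e-02  1.6840e+01]
```

```bash
python3 -m handwheel '{"gripper":[-1,-1,-1,-1,-1,-1,-1,-1],"slide":[[0,-1,0],[0,0,0],[0,0,0],[0,0,0],[0,0,0],[0,0,0],[0,0,0],[0,0,0]],"yaw":[0,0,0,0,0,0,0,0]}' 40
python3 -m handwheel '{"gripper":[-1,-1,-1,-1],"slide":[[0,0,0],[0,0,0],[0,0,-3],[0,0,-10]],"yaw":[0,0,0,0]}'
```

```text
time: 5.33
ee_pos: [0.477, -0.1503, 0.0058]
tcp_rot: [179.9, -0.1, 16.7]
wrist_force: [-0.9, 1.3, 4.8]
opening: 0.0491
grasp_force: 42.0
time: 5.67
ee_pos: [0.4753, -0.1499, 0.0167]
tcp_rot: [-179.9, 0.1, 16.7]
wrist_force: [0.4, -0.0, -2.0]
opening: 0.0491
grasp_force: 41.8
```

```bash
python3 -m handwheel '{"gripper":[-1,-1,-1,-1,-1,-1,-1,-1],"slide":[[0,0,-20],[0,0,-20],[0,0,-12],[0,0,-12],[0,0,-12],[0,0,-12],[0,0,-12],[0,0,-12]],"yaw":[0,-0.116,-0.116,-0.116,-0.116,-0.116,-0.116,-0.116]}' >/dev/null
python3 -m handwheel '{"gripper":[-1,-1,-1,-1,-1,-1,-1,-1],"slide":[[0,0,0],[0,0,0],[0,0,0],[20,4,0],[37,7.4,0],[37,7.4,0],[37,7.4,0],[37,7.4,0]],"yaw":[-0.116,-0.116,-0.113,0,0,0,0,0]}' >/dev/null
python3 -m handwheel '{"gripper":[-1,-1,-1,-1,-1,-1,-1,-1],"slide":[[37,7.4,0],[37,7.4,0],[37,7.4,0],[37,7.4,0],[37,7.4,0],[18,3,0],[0,0,0],[0,0,0]],"yaw":[0,0,0,0,0,0,0,0]}'
python3 - <<'E'
from h import *
go(593.9,210.4,130,83.1)
E
```

```text
time: 7.67
ee_pos: [0.5942, 0.2101, 0.1293]
tcp_rot: [-180.0, 0.0, 83.1]
wrist_force: [0.3, -0.2, -2.1]
opening: 0.0488
grasp_force: 42.1
slide [ 0.3 -0.3 -0.7] yaw rad 0.0 t 7.67 pos [594.2 210.1 129.3] [-1.7997e+02  3.0000e-02  8.3120e+01]
```

```bash
python3 - <<'E'
from h import *
from workcell import camera
c=camera("wrist");np.savez("w3.npz",**c)
X=lambda x,y,z:[590.2+x*.1202-y*-.0*0 + -y*.9928*1 ,180.05+x*.9928+y*.1202,z]
P=np.array([X(90.5,25,165),X(90.5,-25,165),X(90.5,25,48),X(90.5,-25,48)])/1000
p=project(c,P,True);print(p.round(1))
im=c["img"][...,::-1].copy()
for q in p: cv2.circle(im,tuple(int(v) for v in q.round()),2,(0,0,255),-1)
cv2.imwrite("pics/w3.png",cv2.resize(im[100:400,130:430],None,fx=2,fy=2))
E
```

```text
[[211.2 145.5]
 [338.  145.4]
 [241.8 128.3]
 [308.8 128.3]]
```

View pics/w3.png

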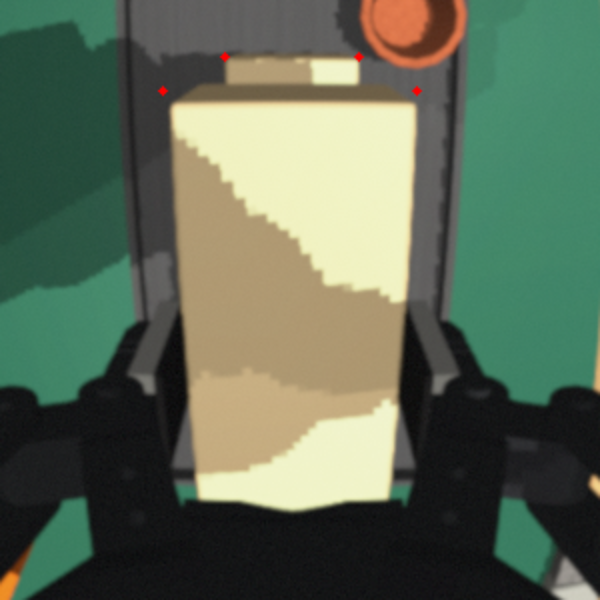

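The bottom-course end markers sit right on the brick, so the hearth fit is good. The held brick's end edge is at about row 151 against 145.5 expected, so it may be about 2 mm short in x. I'll quantify that.

```bash
cat >> h.py <<'E'
H0=np.array([590.2,180.05]);U=np.array([np.cos(np.radians(83.1)),np.sin(np.radians(83.1))]);V=np.array([-U[1],U[0]])
def hearth(xy): d=np.atleast_2d(xy)-H0; return np.c_[d@U,d@V].round(1)
E
python3 - <<'E'
from h import *
c=dict(np.load("w3.npz"));g=cv2.cvtColor(c["img"],cv2.COLOR_RGB2GRAY).astype(int)
print("col",[ (r,g[r,250],g[r,290]) for r in range(140,157)])
print("row L",g[170,208:224],"R",g[170,328:346])
print("row2 L",g[200,208:228],"R",g[200,325:346])
# rows: left/right edges at row 170, end edge at 151
for z in(.158,.161,.164,.167):
    print(z,hearth(ground(c,[(217,153),(337.5,153),(277,151)],z,True)*1000).tolist())
print(.048,hearth(ground(c,[(243,128.5),(309,128.5)],.048,True)*1000).tolist())
E
```

```text
col [(140, np.int64(156), np.int64(234)), (141, np.int64(142), np.int64(212)), (142, np.int64(118), np.int64(153)), (143, np.int64(98), np.int64(106)), (144, np.int64(95), np.int64(93)), (145, np.int64(96), np.int64(94)), (146, np.int64(97), np.int64(98)), (147, np.int64(98), np.int64(97)), (148, np.int64(97), np.int64(96)), (149, np.int64(103), np.int64(106)), (150, np.int64(135), np.int64(139)), (151, np.int64(183), np.int64(188)), (152, np.int64(216), np.int64(219)), (153, np.int64(228), np.int64(229)), (154, np.int64(234), np.int64(234)), (155, np.int64(236), np.int64(238)), (156, np.int64(236), np.int64(237))]
row L [ 56  55  55  55  57  54  66  94 125 147 160 169 168 166 177 204] R [238 238 238 238 238 238 236 232 215 170 122 101  99  98  97  98 101 100]
row2 L [ 66  64  64  62  63  65  63  64  83 115 139 150 157 156 157 156 156 156
 156 158] R [237 237 238 238 237 237 237 236 235 229 211 155 109  96  97  98  99  98
  99  98  96]
0.158 [[86.5, 24.0], [86.6, -26.2], [87.1, -1.0]]
0.161 [[86.9, 23.5], [87.0, -25.7], [87.5, -1.0]]
0.164 [[87.3, 22.9], [87.3, -25.1], [87.9, -1.0]]
0.167 [[87.7, 22.4], [87.7, -24.5], [88.3, -1.0]]
0.048 [[90.3, 24.1], [90.3, -25.1]]
```

The held brick's end is at x≈88 against 90.4 for the bottom course, so I'll shift +2 mm along tool x and −0.5 along tool y, then lower it.

```bash
python3 -m handwheel '{"gripper":[-1,-1,-1,-1,-1,-1,-1],"slide":[[2,-0.5,0],[0,0,20],[0,0,25],[0,0,15],[0,0,6],[0,0,3],[0,0,0]],"yaw":[0,0,0,0,0,0,0]}'
python3 -m handwheel '{"gripper":[-1,-1],"slide":[[0,0,2],[0,0,0]],"yaw":[0,0]}'
python3 -m handwheel '{"gripper":[-1,-1],"slide":[[0,0,1],[0,0,0]],"yaw":[0,0]}'
```

```text
time: 8.3
ee_pos: [0.5941, 0.2106, 0.0607]
tcp_rot: [180.0, -0.0, 83.0]
wrist_force: [-0.3, -0.3, -1.6]
opening: 0.049
grasp_force: 42.0
time: 8.47
ee_pos: [0.5947, 0.2112, 0.0594]
tcp_rot: [179.9, -0.0, 83.0]
wrist_force: [0.5, 0.5, -2.0]
opening: 0.0488
grasp_force: 42.0
time: 8.63
ee_pos: [0.5943, 0.2113, 0.0578]
tcp_rot: [180.0, -0.0, 83.0]
wrist_force: [0.6, 0.2, -1.8]
opening: 0.0493
grasp_force: 42.0
```

```bash
for i in 1; do python3 -m handwheel '{"gripper":[-1,-1],"slide":[[0,0,1.5],[0,0,0]],"yaw":[0,0]}' | grep -E "pos|wrist"; done
python3 -m handwheel '{"gripper":[-1,-1],"slide":[[0,0,1],[0,0,0]],"yaw":[0,0]}' | grep -E "pos|wrist"
python3 -m handwheel '{"gripper":[-1,-1],"slide":[[0,0,1],[0,0,0]],"yaw":[0,0]}' | grep -E "pos|wrist"
python3 -m handwheel '{"gripper":[-1,-1],"slide":[[0,0,1],[0,0,0]],"yaw":[0,0]}' | grep -E "pos|wrist"
```

```text
ee_pos: [0.5941, 0.2112, 0.0557]
wrist_force: [-1.3, -0.9, -1.6]
ee_pos: [0.594, 0.2112, 0.0546]
wrist_force: [-0.8, -0.5, -2.7]
ee_pos: [0.5941, 0.2112, 0.0539]
wrist_force: [-0.0, 0.0, -0.8]
ee_pos: [0.5942, 0.2112, 0.0539]
wrist_force: [-2.7, -1.2, 4.7]
```

```bash
python3 - <<'E'
from h import *
from workcell import camera
c=camera("wrist");np.savez("w4.npz",**c)
g=cv2.cvtColor(c["img"],cv2.COLOR_RGB2GRAY)
print(np.c_[np.arange(120,165),g[120:165,265],g[120:165,290]].tolist())
def X(x,y,z): return np.r_[H0+x*U+y*V,z]/1000
print(project(c,np.array([X(90.5,25,88),X(90.5,-25,88),X(90.5,25,48),X(90.5,-25,48)]),True).round(1))
cv2.imwrite("pics/w4.png",cv2.resize(c["img"][100:250,180:380,::-1],None,fx=4,fy=4))
E
```

```text
[[120, 93, 95], [121, 95, 94], [122, 92, 95], [123, 95, 93], [124, 91, 92], [125, 96, 94], [126, 92, 94], [127, 94, 94], [128, 93, 94], [129, 94, 94], [130, 92, 95], [131, 93, 93], [132, 91, 92], [133, 95, 94], [134, 93, 96], [135, 96, 96], [136, 97, 98], [137, 95, 98], [138, 100, 106], [139, 111, 125], [140, 125, 141], [141, 125, 130], [142, 110, 106], [143, 100, 97], [144, 96, 96], [145, 97, 95], [146, 98, 97], [147, 97, 98], [148, 98, 96], [149, 103, 103], [150, 136, 137], [151, 186, 185], [152, 218, 218], [153, 229, 229], [154, 235, 234], [155, 237, 237], [156, 237, 238], [157, 236, 237], [158, 237, 237], [159, 236, 237], [160, 237, 238], [161, 236, 237], [162, 236, 238], [163, 236, 237], [164, 236, 237]]
[[212.3 147.8]
 [337.4 147.6]
 [226.9 138.9]
 [323.2 138.6]]
```

View pics/w4.png

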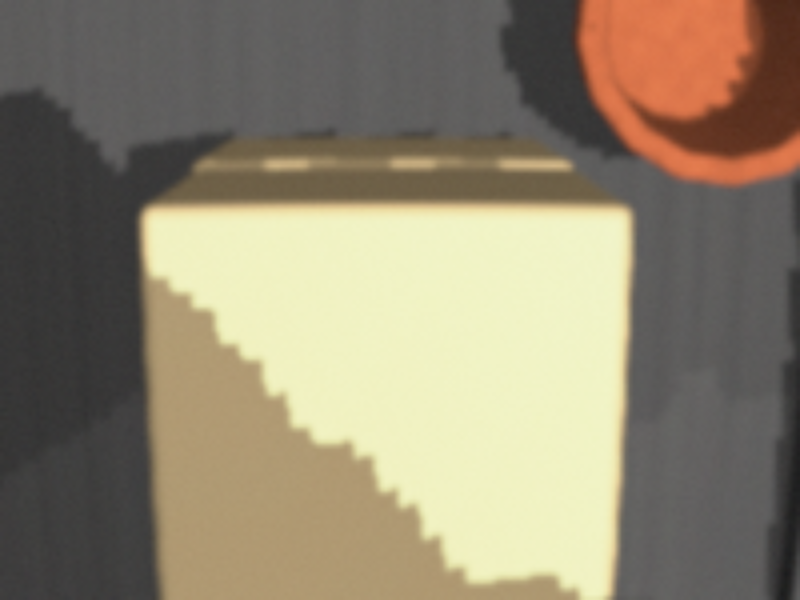

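The lower course shows as a sliver of about 1 mm at row 140, so the end is flush to about 1 mm and lateral offset is about 0.3 mm. I'll release it and go to brick B.

```bash
python3 -m handwheel '{"gripper":[1,1,1,1,1,1,1,1],"slide":[[0,0,0],[0,0,0],[0,0,0],[0,0,0],[0,0,-5],[0,0,-25],[0,0,-38],[0,0,-38]],"yaw":[0,0,0,0,0,0,0,0]}'
python3 -m handwheel '{"gripper":[1,1,1,1,1,1,1,1],"slide":[[-39,-4.8,-8],[-39,-4.8,-8],[-39,-4.8,-8],[-39,-4.8,-8],[-39,-4.8,-8],[-39,-4.8,-8],[-39,-4.8,-8],[-39,-4.8,-8]],"yaw":[0,0,0,0,0,0,0,0]}' >/dev/null
python3 -m handwheel '{"gripper":[1,1,1,1,1,1,1,1],"slide":[[-39,-4.8,-4],[-39,-4.8,-4],[-39,-4.8,-4],[-39,-4.8,0],[-39,-4.8,0],[0,0,0],[0,0,0],[0,0,0]],"yaw":[0,0,0,0,0,-0.12,-0.12,-0.12]}' >/dev/null
python3 -m handwheel '{"gripper":[1,1,1,1,1,1,1,1],"slide":[[0,0,0],[0,0,0],[0,0,0],[0,0,0],[0,0,0],[0,0,0],[0,0,0],[0,0,0]],"yaw":[-0.12,-0.12,-0.12,-0.12,-0.12,-0.12,-0.12,-0.064]}' >/dev/null
python3 -m handwheel '{"gripper":[1],"slide":[[0,0,0]],"yaw":[0]}'
python3 - <<'E'
from h import *
from workcell import camera,sensors
c=camera("wrist");np.savez("w5.npz",**c)
for v in(120,150,200):
    for r in tops(c,.04,True,v,300):
        if abs(r[0]-471)<20 and abs(r[1]+286)<20: print(v,r)
go(471,-286.2,200,155.5)
c=camera("top");np.savez("t5.npz",**c)
for r in tops(c,.088,False,185,150): print(r, hearth(r[:2]))
E
```

```text
time: 10.02
ee_pos: [0.5932, 0.2109, 0.1593]
tcp_rot: [-179.9, 0.1, 83.0]
wrist_force: [1.0, -0.1, -0.0]
opening: 0.0853
grasp_force: 0.0
time: 12.1
ee_pos: [0.4704, -0.2844, 0.2352]
tcp_rot: [-180.0, 0.0, 155.6]
wrist_force: [-0.5, -0.4, -0.5]
opening: 0.0854
grasp_force: 0.0
120 (470.2, -287.0, 119.4, 50.3, -24.7, [274.0, 174.0])
150 (470.3, -286.9, 119.5, 50.2, -24.9, [274.0, 174.0])
200 (471.3, -287.3, 117.0, 49.4, -24.5, [274.0, 175.0])
slide [-1.2 -1.3 35.1] yaw rad -0.003 t 12.15 pos [ 470.4 -284.5  235.1] [-1.8000e+02  2.0000e-02  1.5535e+02]
(282.1, -395.5, 264.1, 44.1, -34.1, [425.0, 289.0]) [[-608.4  236.7]]
(461.5, -272.3, 63.5, 45.8, -23.6, [381.0, 229.0]) [[-464.5   73.4]]
(585.7, 116.4, 53.2, 45.0, 83.2, [254.0, 191.0]) [[-63.7  -3.2]]
(596.2, 207.9, 117.0, 47.6, 83.2, [225.0, 188.0]) [[28.4 -2.6]]
(640.3, -282.8, 53.1, 45.5, 8.4, [383.0, 171.0]) [[-453.5 -105.3]]
```

From the top view, the laid brick is 92.1 mm from the starter (nominal 92.0) and 0.6 mm off laterally, which is good. Next is the grasp of B.

```bash
python3 -m handwheel '{"gripper":[1,1,1,1,1,1,1,1],"slide":[[-2.5,-2.2,20],[0,0,38],[0,0,38],[0,0,38],[0,0,38],[0,0,30],[0,0,15],[0,0,10]],"yaw":[0,0,0,0,0,0,0,0]}' 
python3 -m handwheel '{"gripper":[1,1],"slide":[[0,0,4],[0,0,0]],"yaw":[0,0]}'; python3 - <<'E'
from h import *
go(471.7,-287.7,4,155.25)
E
```

```text
time: 12.87
ee_pos: [0.4705, -0.2867, 0.0053]
tcp_rot: [180.0, -0.2, 155.3]
wrist_force: [-0.6, 0.1, 0.4]
opening: 0.0855
grasp_force: 0.0
time: 13.03
ee_pos: [0.4718, -0.2875, 0.0037]
tcp_rot: [180.0, -0.0, 155.4]
wrist_force: [0.1, 1.2, -0.5]
opening: 0.0856
grasp_force: 0.0
slide [-0.  -0.2 -0.3] yaw rad 0.002 t 13.03 pos [ 471.8 -287.5    3.7] [ 1.8000e+02 -2.0000e-02  1.5538e+02]
```

```bash
python3 -m handwheel '{"gripper":[-1,-1,-1,-1,-1,-1,-1,-1],"slide":[[0,0,0],[0,0,0],[0,0,0],[0,0,0],[0,0,0],[0,0,0],[0,0,-3],[0,0,-13]],"yaw":[0,0,0,0,0,0,0,0]}' 40
python3 -m handwheel '{"gripper":[-1,-1,-1,-1,-1,-1,-1,-1],"slide":[[0,0,-30],[0,0,-12],[0,0,-12],[0,0,-12],[0,0,-12],[0,0,-12],[0,0,-12],[0,0,-12]],"yaw":[0,0.12,0.12,0.12,0.12,0.12,0.12,0.12]}' >/dev/null
python3 -m handwheel '{"gripper":[-1,-1,-1,-1,-1,-1,-1,-1],"slide":[[0,0,-12],[0,0,-12],[0,0,-12],[0,0,0],[20,3,0],[37.3,5.1,0],[37.3,5.1,0],[37.3,5.1,0]],"yaw":[0.12,0.12,0.12,0.06,0,0,0,0]}' >/dev/null
python3 -m handwheel '{"gripper":[-1,-1,-1,-1,-1,-1,-1,-1],"slide":[[37.3,5.1,0],[37.3,5.1,0],[37.3,5.1,0],[37.3,5.1,0],[37.3,5.1,0],[37.3,5.1,0],[37.3,5.1,0],[37.3,5.1,0]],"yaw":[0,0,0,0,0,0,0,0]}' >/dev/null
python3 -m handwheel '{"gripper":[-1,-1,-1],"slide":[[18,2.1,0],[0,0,0],[0,0,0]],"yaw":[0,0,0]}' 
python3 - <<'E'
from h import *
from workcell import camera
go(586.5,149.8,130,83.1)
c=camera("wrist");np.savez("w6.npz",**c)
g=cv2.cvtColor(c["img"],cv2.COLOR_RGB2GRAY)
print(g[140:162,[265,277,290]].tolist())
print("L",g[170,205:228],"R",g[170,325:346])
def X(x,y,z): return np.r_[H0+x*U+y*V,z]/1000
print(project(c,np.array([X(29.5,25,203),X(29.5,-25,203),X(90.5,25,88),X(90.5,-25,88)]),True).round(1))
cv2.imwrite("pics/w6.png",cv2.resize(c["img"][50:250,180:380,::-1],None,fx=3,fy=3))
E
```

```text
time: 13.7
ee_pos: [0.4707, -0.2869, 0.0184]
tcp_rot: [180.0, -0.2, 155.4]
wrist_force: [0.2, -0.4, -1.5]
opening: 0.0492
grasp_force: 41.7
time: 15.95
ee_pos: [0.5851, 0.1515, 0.1694]
tcp_rot: [-180.0, 0.0, 83.4]
wrist_force: [0.6, -0.8, -1.5]
opening: 0.0491
grasp_force: 42.0
slide [-1.5  1.6 39.4] yaw rad 0.004 t 15.95 pos [585.1 151.5 169.4] [-1.7995e+02  3.0000e-02  8.3360e+01]
[[214, 217, 214], [225, 225, 225], [230, 229, 231], [231, 233, 233], [231, 232, 232], [232, 233, 233], [233, 233, 233], [232, 232, 233], [231, 232, 232], [231, 232, 231], [231, 233, 233], [232, 232, 232], [231, 233, 232], [232, 233, 232], [232, 231, 232], [232, 232, 232], [231, 232, 233], [232, 232, 232], [232, 233, 233], [232, 232, 232], [231, 230, 233], [232, 232, 232]]
L [ 61  52  42  41  54  58  61  58  60  70  97 129 143 149 152 154 153 153
 169 204 226 231 230] R [233 233 233 233 232 232 233 232 232 232 228 219 188 135  99  94  96  95
  92  81  67]
[[217.6 148.9]
 [342.2 149.6]
 [244.7  50. ]
 [312.6  50.4]]
```

View pics/w6.png

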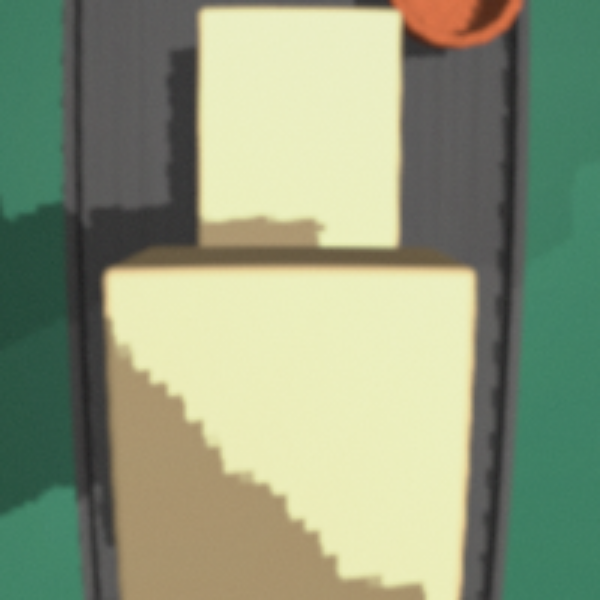

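The held brick's end edge is at row 139 against 149 wanted, so it is too far toward +x. I'll compute how far.

```bash
python3 - <<'E'
from h import *
c=dict(np.load("w6.npz"))
g=cv2.cvtColor(c["img"],cv2.COLOR_RGB2GRAY)
print(g[130:142,277],g[46:60,277])
for z in(.200,.203): print(z,hearth(ground(c,[(277,139),(216,145),(338,145)],z,True)*1000).tolist())
print("laid end",hearth(ground(c,[(280,52.4),(246.5,57),(313,57)],.088,True)*1000).tolist())
print("laid sides",hearth(ground(c,[(246.5,100),(313,100)],.088,True)*1000).tolist())
E
```

```text
[154 141 114  95  90  91  93 107 145 188 217 225] [ 93  93  93  92  94 111 160 215 230 232 232 232 232 232]
0.2 [[33.0, 1.2], [30.8, 26.2], [31.0, -23.8]]
0.203 [[33.3, 1.2], [31.1, 25.6], [31.3, -23.2]]
laid end [[88.4, -1.0], [85.0, 23.6], [85.4, -25.3]]
laid sides [[52.4, 23.6], [52.7, -25.6]]
```

```bash
python3 -m handwheel '{"gripper":[-1,-1,-1,-1,-1,-1,-1],"slide":[[-4,1.8,0],[0,0,20],[0,0,25],[0,0,15],[0,0,6],[0,0,2],[0,0,0]],"yaw":[0.003,0,0,0,0,0,0]}'
python3 - <<'E'
from h import *
from workcell import camera
go(586.5,149.8,94,83.1)
c=camera("wrist");np.savez("w7.npz",**c)
g=cv2.cvtColor(c["img"],cv2.COLOR_RGB2GRAY)
h=g[134:148,277].astype(int);print(h)
print("held",hearth(ground(c,[(277,139),(216,145),(338,145)],.136,True)*1000).tolist())
# laid brick end/side edges on z=88
col=g[:137,282].astype(int);r=np.argmax(np.abs(np.diff(col[20:130])))+20.5;print("row",r,col[int(r)-3:int(r)+4])
row=g[100].astype(int);print(row[225:250],row[302:328])
print("laid end",hearth(ground(c,[(282,r)],.088,True)*1000))
E
```

```text
time: 16.58
ee_pos: [0.5868, 0.1455, 0.1023]
tcp_rot: [180.0, -0.0, 83.0]
wrist_force: [0.6, -0.8, -0.7]
opening: 0.0489
grasp_force: 42.0
slide [ 4.3 -0.8  8.3] yaw rad -0.002 t 16.58 pos [586.8 145.5 102.3] [179.98  -0.    83.  ]
[ 94  94  95 109 149 194 220 230 234 234 236 236 235 236]
held [[27.5, -1.5], [25.4, 22.9], [25.3, -25.9]]
row 20.5 [ 91  90  93 129 188 223 233]
[ 58  59  59  79 138 201 229 234 235 234 234 234 234 234 235 234 234 235
 235 235 234 235 235 235 235] [235 235 236 235 236 235 235 236 235 235 235 235 236 235 235 235 236 231
 211 155 107  94  93  92  93  93]
laid end [[88.9 -4.4]]
```

```bash
python3 -m handwheel '{"gripper":[-1,-1,-1],"slide":[[1,-0.7,0],[0,0,1],[0,0,0]],"yaw":[0,0,0]}'
python3 - <<'E'
from h import *
from workcell import camera
c=dict(np.load("w7.npz"))
print("laid w7",hearth(ground(c,[(228.9,100),(321,100)],.088,True)*1000).tolist())
go(586.5,149.8,94,83.1)
c=camera("wrist")
g=cv2.cvtColor(c["img"],cv2.COLOR_RGB2GRAY).astype(int)
E=lambda a,o:o+np.argmax(np.abs(np.diff(a)))+.5
L,R,T=E(g[100,215:245],215),E(g[100,305:335],305),E(g[5:60,282],5)
print(L,R,T,hearth(ground(c,[(L,100),(R,100),(282,T)],.088,True)*1000).tolist())
print("held",hearth(ground(c,[(277,138.5),(216,145),(338,145)],.135,True)*1000).tolist())
E
```

```text
time: 16.88
ee_pos: [0.5864, 0.1475, 0.1015]
tcp_rot: [179.9, -0.0, 83.1]
wrist_force: [-0.8, 0.1, -2.1]
opening: 0.0492
grasp_force: 42.0
laid w7 [[44.9, 24.2], [44.7, -25.3]]
slide [ 2.3 -0.2  7.5] yaw rad -0.0 t 16.88 pos [586.4 147.5 101.5] [ 1.7994e+02 -2.0000e-02  8.3080e+01]
229.5 322.5 23.5 [[46.8, 24.4], [46.8, -25.3], [88.9, -3.6]]
held [[29.6, -0.8], [27.3, 23.7], [27.3, -25.2]]
```

Held end is at 29.6 (target 29.5) and y is −0.75, against −0.45 for the course below. That is good, so I'm lowering it.

```bash
python3 -m handwheel '{"gripper":[-1,-1,-1],"slide":[[0,-0.3,3],[0,0,2],[0,0,0]],"yaw":[0,0,0]}' | grep -E "pos|wrist"
python3 -m handwheel '{"gripper":[-1,-1],"slide":[[0,0,1],[0,0,0]],"yaw":[0,0]}' | grep -E "pos|wrist"
python3 -m handwheel '{"gripper":[-1,-1],"slide":[[0,0,1],[0,0,0]],"yaw":[0,0]}' | grep -E "pos|wrist"
```

```text
ee_pos: [0.5855, 0.1474, 0.0951]
wrist_force: [0.3, -0.1, -1.2]
ee_pos: [0.5857, 0.1474, 0.0945]
wrist_force: [-0.1, 0.2, -2.1]
ee_pos: [0.5858, 0.1474, 0.0936]
wrist_force: [1.0, -1.0, -1.9]
```

```bash
python3 -m handwheel '{"gripper":[-1,-1],"slide":[[0,0,1],[0,0,0]],"yaw":[0,0]}' | grep -E "pos|wrist"
python3 -m handwheel '{"gripper":[-1,-1],"slide":[[0,0,0.7],[0,0,0]],"yaw":[0,0]}' | grep -E "pos|wrist"
```

```text
ee_pos: [0.5859, 0.1475, 0.0934]
wrist_force: [-1.7, -0.5, 2.7]
ee_pos: [0.5859, 0.1475, 0.0934]
wrist_force: [-3.1, -0.5, 6.8]
```

```bash
python3 -m handwheel '{"gripper":[1,1,1,1,1,1,1,1],"slide":[[0,0,0],[0,0,0],[0,0,0],[0,0,-5],[0,0,-25],[0,0,-38],[0,0,-38],[0,0,-38]],"yaw":[0,0,0,0,0,0,0,0]}' >/dev/null
python3 -m handwheel '{"gripper":[1,1,1,1],"slide":[[-15,0,-38],[-15,0,-20],[0,0,0],[0,0,0]],"yaw":[0,0,0,0]}'
python3 - <<'E'
from h import *
from workcell import camera
c=camera("wrist");np.savez("w8.npz",**c)
cv2.imwrite("pics/w8.png",cv2.resize(c["img"][20:250,170:370,::-1],None,fx=2.6,fy=2.6))
def X(x,y,z): return np.r_[H0+x*U+y*V,z]/1000
print(project(c,np.array([X(x,y,z) for x,z in((-90.5,128),(29.5,128),(90.5,88),(90.5,48)) for y in(25,-25)]),True).round(1).tolist())
E
```

```text
time: 18.85
ee_pos: [0.5828, 0.1172, 0.2957]
tcp_rot: [179.8, -0.1, 83.0]
wrist_force: [-0.0, 0.4, -1.2]
opening: 0.0855
grasp_force: 0.0
[[251.7, 206.7], [298.7, 206.6], [249.9, 91.7], [300.0, 91.6], [252.5, 41.2], [297.2, 41.1], [254.6, 47.7], [295.1, 47.6]]
```

View pics/w8.png

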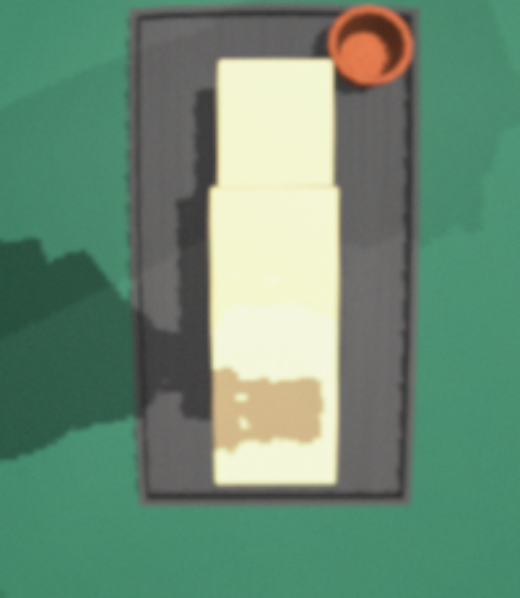

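The third-course full brick is within about 0.3 mm of its ends. The second-course end is about 1.5 mm short, and all sides are within about 1 mm. Now the half brick.

```bash
python3 -m handwheel '{"gripper":[1,1,1,1,1,1,1,1],"slide":[[-36.2,10,0],[-36.2,10,0],[-36.2,10,0],[-36.2,10,0],[-36.2,10,0],[-36.2,10,0],[-36.2,10,0],[-36.2,10,0]],"yaw":[0,0,0,0,0,0,0,0]}' >/dev/null
python3 -m handwheel '{"gripper":[1,1,1,1,1,1,1,1],"slide":[[-36.2,10,0],[-36.2,10,0],[-36.2,10,0],[0,0,6],[0,0,6],[0,0,6],[0,0,6],[0,0,6]],"yaw":[0,0,0,0.1185,0.1185,0.1185,0.1185,0.1185]}' >/dev/null
python3 -m handwheel '{"gripper":[1,1,1,1,1,1,1,1],"slide":[[0,0,6],[0,0,6],[0,0,6],[0,0,6],[0,0,6],[0,0,0],[0,0,0],[0,0,0]],"yaw":[0.1185,0.1185,0.1185,0.1185,0.1185,0.1185,0,0]}'
python3 - <<'E'
from h import *
from workcell import camera
go(644.6,-291.9,200,8.3)
for i in range(2):
  c=camera("wrist")
  for v in(130,150,170):
    for r in tops(c,.04,True,v,300):
        if abs(r[0]-645)<30 and abs(r[1]+292)<30: print(v,r)
E
```

```text
time: 20.9
ee_pos: [0.6432, -0.2904, 0.2327]
tcp_rot: [-179.9, 0.1, 8.6]
wrist_force: [-0.9, 0.7, 0.5]
opening: 0.0852
grasp_force: 0.0
slide [ 1.2  1.8 32.7] yaw rad 0.006 t 20.9 pos [ 643.2 -290.4  232.7] [-1.7993e+02  1.0000e-01  8.6200e+00]
130 (646.6, -292.2, 60.3, 50.4, 8.7, [279.0, 174.0])
150 (645.6, -292.4, 58.2, 50.3, 8.7, [279.0, 174.0])
170 (645.6, -292.5, 58.1, 50.2, 8.7, [279.0, 174.0])
130 (646.7, -292.2, 60.4, 50.5, 8.7, [278.0, 173.0])
150 (645.6, -292.4, 58.2, 50.5, 8.7, [279.0, 174.0])
170 (645.6, -292.4, 58.2, 50.4, 8.7, [279.0, 174.0])
```

```bash
python3 -m handwheel '{"gripper":[1,1,1,1,1,1,1,1],"slide":[[2,2.3,20],[0,0,38],[0,0,38],[0,0,38],[0,0,38],[0,0,28],[0,0,15],[0,0,8]],"yaw":[0,0,0,0,0,0,0,0]}' >/dev/null
python3 -m handwheel '{"gripper":[1,1,1],"slide":[[0,0,5],[0,0,0],[0,0,0]],"yaw":[0,0,0]}'; python3 - <<'E'
from h import *
go(645.6,-292.4,4,8.7)
E
```

```text
time: 21.92
ee_pos: [0.6463, -0.2932, 0.0075]
tcp_rot: [179.9, -0.1, 8.4]
wrist_force: [-0.7, -0.1, -0.0]
opening: 0.0854
grasp_force: 0.0
slide [-0.6 -0.9  3.5] yaw rad -0.005 t 21.92 pos [ 646.3 -293.2    7.5] [ 1.7994e+02 -8.0000e-02  8.4200e+00]
```

```bash
python3 -m handwheel '{"gripper":[1,-1,-1,-1,-1,-1,-1,-1],"slide":[[-0.5,-0.8,3],[0,0,0],[0,0,0],[0,0,0],[0,0,0],[0,0,0],[0,0,0],[0,0,-3]],"yaw":[-0.004,0,0,0,0,0,0,0]}' 40
python3 -m handwheel '{"gripper":[-1,-1,-1,-1,-1,-1,-1,-1],"slide":[[0,0,-20],[0,0,-35],[0,0,-12],[0,0,-12],[0,0,-12],[0,0,-12],[0,0,-12],[0,0,-12]],"yaw":[0,0,-0.1185,-0.1185,-0.1185,-0.1185,-0.1185,-0.1185]}' >/dev/null
python3 -m handwheel '{"gripper":[-1,-1,-1,-1,-1,-1,-1,-1],"slide":[[0,0,-12],[0,0,-12],[0,0,-12],[0,0,-12],[0,0,0],[18,-4,0],[37.4,-8,0],[37.4,-8,0]],"yaw":[-0.1185,-0.1185,-0.1185,-0.1185,-0.1185,0,0,0]}'
python3 -m handwheel '{"gripper":[-1,-1,-1,-1,-1,-1,-1,-1],"slide":[[37.4,-8,0],[37.4,-8,0],[37.4,-8,0],[37.4,-8,0],[37.4,-8,0],[37.4,-8,0],[37.4,-8,0],[37.4,-8,0]],"yaw":[0,0,0,0,0,0,0,0]}' >/dev/null
python3 -m handwheel '{"gripper":[-1,-1,-1,-1,-1,-1,-1],"slide":[[37.4,-8,0],[37.4,-8,0],[37.4,-8,0],[19,-4,0],[0,0,0],[0,0,0],[0,0,0]],"yaw":[0,0,0,0,0,0,0]}'
python3 - <<'E'
from h import *
go(597.6,241.2,170,83.1)
E
```

```text
time: 22.58
ee_pos: [0.6447, -0.2921, 0.0057]
tcp_rot: [-180.0, 0.0, 8.6]
wrist_force: [-0.7, 0.0, -1.5]
opening: 0.0487
grasp_force: 42.3
time: 23.92
ee_pos: [0.6354, -0.1977, 0.18]
tcp_rot: [-179.9, -0.0, 83.2]
wrist_force: [0.6, 1.1, -1.1]
opening: 0.0489
grasp_force: 42.2
time: 25.17
ee_pos: [0.5948, 0.2399, 0.1808]
tcp_rot: [-180.0, 0.0, 83.3]
wrist_force: [-0.1, -1.1, -1.1]
opening: 0.0488
grasp_force: 42.2
slide [ 1.6  2.7 10.8] yaw rad 0.003 t 25.17 pos [594.8 239.9 180.8] [-1.7997e+02  4.0000e-02  8.3290e+01]
```

```bash
python3 -m handwheel '{"gripper":[-1,-1,-1,-1,-1],"slide":[[1.6,2.7,10],[0,0,20],[0,0,0],[0,0,0],[0,0,0]],"yaw":[0.003,0,0,0,0]}' |grep pos
python3 - <<'E'
from h import *
from workcell import camera
go(597.6,241.2,150,83.1)
c=camera("wrist");np.savez("w9.npz",**c)
def X(x,y,z): return np.r_[H0+x*U+y*V,z]/1000
p=project(c,np.array([X(90.5,y,z) for z in(.184e3,88,48) for y in(25,-25)]),True);print(p.round(1).tolist())
im=c["img"][...,::-1].copy()
for q in p: im[int(q[1].round()),int(q[0].round())]=(0,0,255)
cv2.imwrite("pics/w9.png",cv2.resize(im[110:310,180:380],None,fx=3,fy=3,interpolation=0))
E
```

```text
ee_pos: [0.5979, 0.241, 0.1515]
slide [ 0.2 -0.3  1.5] yaw rad -0.001 t 25.58 pos [597.9 241.  151.5] [180.     0.    83.06]
[[216.1, 217.7], [333.3, 217.6], [240.0, 173.7], [310.4, 173.6], [245.1, 164.3], [305.4, 164.2]]
```

View pics/w9.png

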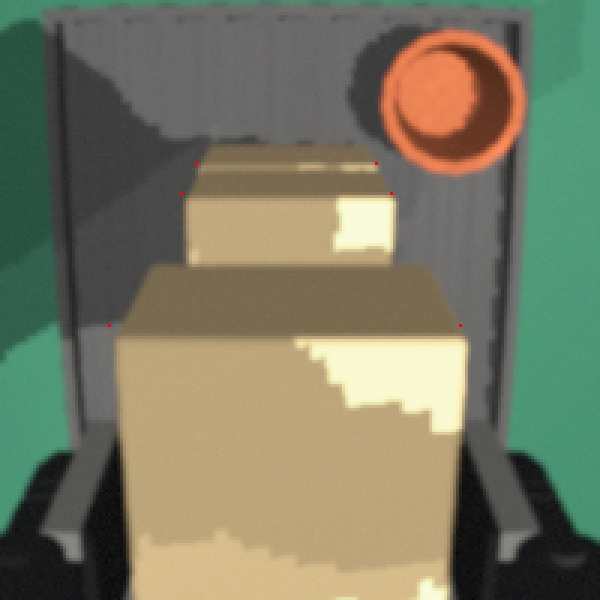

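The held half's end edge is at row 222.7 against 217.7, about 2 mm short. Laterally it lines up with the courses below within about 0.3 mm. I'll shift +1.7 and lower it.

```bash
python3 -m handwheel '{"gripper":[-1,-1,-1,-1],"slide":[[1.7,-0.2,0],[0,0,7],[0,0,4],[0,0,0]],"yaw":[0,0,0,0]}' | grep -E "pos|wrist"
python3 -m handwheel '{"gripper":[-1,-1,-1],"slide":[[0,0,1.5],[0,0,1.5],[0,0,0]],"yaw":[0,0,0]}' | grep -E "pos|wrist"
python3 -m handwheel '{"gripper":[-1,-1],"slide":[[0,0,1],[0,0,0]],"yaw":[0,0]}' | grep -E "pos|wrist"
python3 -m handwheel '{"gripper":[-1,-1],"slide":[[0,0,1],[0,0,0]],"yaw":[0,0]}' | grep -E "pos|wrist"
```

```text
ee_pos: [0.5973, 0.2434, 0.1388]
wrist_force: [-0.7, 0.1, -1.5]
ee_pos: [0.5976, 0.2435, 0.1368]
wrist_force: [0.1, 0.7, -1.8]
ee_pos: [0.5977, 0.2435, 0.136]
wrist_force: [0.0, 0.1, -1.2]
ee_pos: [0.5977, 0.2435, 0.135]
wrist_force: [-0.1, 0.4, -0.5]
```

```bash
python3 -m handwheel '{"gripper":[-1,-1],"slide":[[0,0,1],[0,0,0]],"yaw":[0,0]}' | grep -E "pos|wrist"
python3 - <<'E'
from h import *
from workcell import camera
c=camera("wrist");g=cv2.cvtColor(c["img"],cv2.COLOR_RGB2GRAY).astype(int)
print(g[216:228,250],hearth(ground(c,[(277,222.3),(218.8,226),(335.3,226)],.168,True)*1000).tolist())
E
```

```text
ee_pos: [0.5977, 0.2435, 0.1339]
wrist_force: [0.1, 0.6, -1.1]
[108 109 110 110 110 117 133 148 159 165 168 170] [[91.5, -0.4], [89.7, 24.3], [89.7, -25.2]]
```

```bash
python3 -m handwheel '{"gripper":[-1,-1],"slide":[[-0.7,0,1],[0,0,0]],"yaw":[0,0]}' | grep -E "pos|wrist"
python3 -m handwheel '{"gripper":[-1,-1],"slide":[[0,0,1],[0,0,0]],"yaw":[0,0]}' | grep -E "pos|wrist"
```

```text
ee_pos: [0.5976, 0.2427, 0.1329]
wrist_force: [-0.2, -0.5, -1.3]
ee_pos: [0.5976, 0.2428, 0.1319]
wrist_force: [-0.1, 0.2, -1.2]
```

```bash
python3 -m handwheel '{"gripper":[-1,-1],"slide":[[0,0,0.8],[0,0,0]],"yaw":[0,0]}' | grep -E "pos|wrist"
python3 -m handwheel '{"gripper":[-1,-1],"slide":[[0,0,0.7],[0,0,0]],"yaw":[0,0]}' | grep -E "pos|wrist"
```

```text
ee_pos: [0.5976, 0.2428, 0.1311]
wrist_force: [-0.2, 0.8, -0.6]
ee_pos: [0.5976, 0.2428, 0.1305]
wrist_force: [-0.4, 1.0, -0.6]
```

```bash
python3 -m handwheel '{"gripper":[-1,-1],"slide":[[0,0,0.7],[0,0,0]],"yaw":[0,0]}' | grep -E "pos|wrist"
python3 -m handwheel '{"gripper":[-1,-1],"slide":[[0,0,0.7],[0,0,0]],"yaw":[0,0]}' | grep -E "pos|wrist"
```

```text
ee_pos: [0.5976, 0.2428, 0.1297]
wrist_force: [0.1, 0.4, -1.6]
ee_pos: [0.5976, 0.2428, 0.1291]
wrist_force: [0.6, -0.5, -1.7]
```

The third course sits at z=88, so contact comes at TCP ≈ 93 and I still have about 36 mm to go. The half is already entering its gap freely.

```bash
python3 -m handwheel '{"gripper":[-1,-1,-1,-1,-1],"slide":[[0,0,8],[0,0,10],[0,0,8],[0,0,4],[0,0,0]],"yaw":[0,0,0,0,0]}' | grep -E "pos|wrist"
python3 - <<'E'
from h import *
from workcell import camera
c=camera("wrist");g=cv2.cvtColor(c["img"],cv2.COLOR_RGB2GRAY).astype(int)
print(g[216:228,250],hearth(ground(c,[(277,221.8),(218.8,226),(335.3,226)],.134,True)*1000).tolist())
E
python3 -m handwheel '{"gripper":[-1,-1],"slide":[[0,0,1],[0,0,0]],"yaw":[0,0]}' | grep -E "pos|wrist"
python3 -m handwheel '{"gripper":[-1,-1],"slide":[[0,0,1],[0,0,0]],"yaw":[0,0]}' | grep -E "pos|wrist"
```

```text
ee_pos: [0.5968, 0.2425, 0.0972]
wrist_force: [-0.1, -0.1, -0.8]
[114 114 114 113 114 122 137 154 166 170 174 175] [[91.6, 0.2], [89.7, 24.4], [89.7, -24.0]]
ee_pos: [0.5978, 0.2429, 0.0984]
wrist_force: [-0.2, -0.1, -1.0]
ee_pos: [0.5978, 0.2429, 0.0974]
wrist_force: [-0.3, -0.3, -0.9]
```

```bash
python3 -m handwheel '{"gripper":[-1,-1],"slide":[[-0.6,0.2,1],[0,0,0]],"yaw":[0,0]}' | grep -E "pos|wrist"
python3 -m handwheel '{"gripper":[-1,-1],"slide":[[0,0,1],[0,0,0]],"yaw":[0,0]}' | grep -E "pos|wrist"
python3 -m handwheel '{"gripper":[-1,-1],"slide":[[0,0,1],[0,0,0]],"yaw":[0,0]}' | grep -E "pos|wrist"
```

```text
ee_pos: [0.5978, 0.2421, 0.0961]
wrist_force: [-0.2, -0.4, -0.9]
ee_pos: [0.5977, 0.2422, 0.095]
wrist_force: [0.1, 0.8, -1.6]
ee_pos: [0.5977, 0.2422, 0.094]
wrist_force: [-0.3, 0.1, -1.5]
```

```bash
python3 -m handwheel '{"gripper":[-1,-1],"slide":[[0,0,1],[0,0,0]],"yaw":[0,0]}' | grep -E "pos|wrist"
```

```text
ee_pos: [0.5977, 0.2422, 0.093]
wrist_force: [-0.6, 0.6, -1.1]
```

```bash
python3 -m handwheel '{"gripper":[-1,-1],"slide":[[0,0,0.8],[0,0,0]],"yaw":[0,0]}' | grep -E "pos|wrist"
python3 -m handwheel '{"gripper":[-1,-1],"slide":[[0,0,0.8],[0,0,0]],"yaw":[0,0]}' | grep -E "pos|wrist"
```

```text
ee_pos: [0.5977, 0.2422, 0.0922]
wrist_force: [0.1, 0.2, -0.3]
ee_pos: [0.5978, 0.2422, 0.0919]
wrist_force: [-0.8, -0.2, 2.2]
```

Contact at TCP z=91.9. I'll press slightly, release, back off and inspect.

```bash
python3 -m handwheel '{"gripper":[-1,1,1,1,1,1,1,1],"slide":[[0,0,0.3],[0,0,0],[0,0,0],[0,0,0],[0,0,-5],[0,0,-25],[0,0,-38],[0,0,-38]],"yaw":[0,0,0,0,0,0,0,0]}' >/dev/null
python3 -m handwheel '{"gripper":[1,1,1,1,1,1,1,1],"slide":[[-30,0,-25],[-30,0,-25],[-30,0,-25],[-30,0,-15],[0,0,0],[0,0,0],[0,0,0],[0,0,0]],"yaw":[0,0,0,0,0,0,0,0]}'
python3 - <<'E'
from h import *
from workcell import camera
c=camera("wrist");np.savez("w10.npz",**c)
def X(x,y,z): return np.r_[H0+x*U+y*V,z]/1000
p=project(c,np.array([X(x,y,z) for x,z in((-90.5,128),(29.5,128),(32.5,128),(90.5,128)) for y in(25,-25)]),True);print(p.round(1).tolist())
a,b=int(p[:,0].min())-40,int(p[:,1].min())-40
print(a,b);w=int(p[:,0].max())+40-a;h=int(p[:,1].max())+40-b
cv2.imwrite("pics/w10.png",cv2.resize(c["img"][max(b,0):b+h,a:a+w,::-1],None,fx=2.7,fy=2.7))
k=max(cv2.findContours(cream(c["img"][:260],150),0,1)[0],key=lambda k:cv2.contourArea(k) if cv2.pointPolygonTest(k,tuple(map(float,p.mean(0))),False)>0 else 0)
r=cv2.minAreaRect((ground(c,k[:,0],.128,True)*1000).astype(np.float32));print(r,hearth(r[0]))
E
```

```text
time: 30.9
ee_pos: [0.5833, 0.1237, 0.2863]
tcp_rot: [-179.9, 0.0, 83.2]
wrist_force: [0.8, 0.3, 0.6]
opening: 0.0849
grasp_force: 0.0
[[252.0, 215.1], [300.0, 215.1], [250.4, 97.4], [301.9, 97.5], [250.4, 94.4], [301.9, 94.5], [250.4, 36.9], [302.0, 37.0]]
210 -4
((590.755615234375, 180.53848266601562), (179.7052001953125, 51.062347412109375), 83.12998962402344) [[ 0.6 -0.5]]
```

View pics/w10.png

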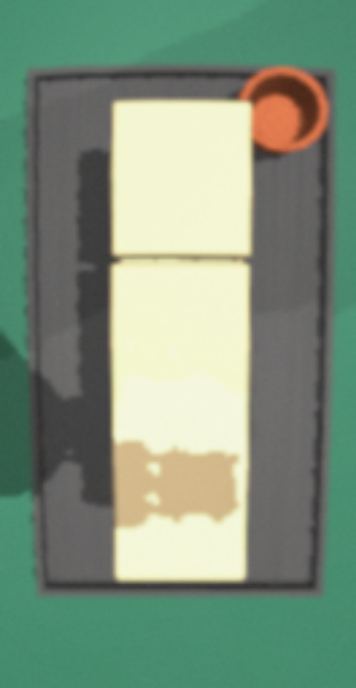

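The third course measures 179.7×51 mm, centred within 0.6 mm at yaw 83.1°. The joint at (180,258) in the crop is about 2–3 mm, and the crucible at (285,108) is untouched.

```bash
python3 -c "from workcell import ticket; print(ticket.job_done())"
```

```text
the job is handed in; nothing more can be done
None
```

The wall is finished and handed in at about 31 s of the 70 s allowed: joints are about 2–3 mm, everything is flush within about 1.5 mm (the second-course end is the 1.5 mm), and I moved no other objects.

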